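# Hang the small pail on the double hook

### The job

The small pail's bail (its swing handle) lies folded down to one side: lift it gently until it stands upright by itself when you let go, the pail neither tipped nor shoved along the bench. Then carry the pail to the hook stand and hang it by the bail on both prongs: bring the bar down in front of the keepers, slide it back underneath them and let it down until the seats carry it, feeling your way and never pressing hard on the stand or dropping the pail. Leave the pail hanging still, with the bowl, the squat pot and the brush undisturbed.

Things in the scene. Friction and masses are not known exactly. Their poses are not given: they have to be found in the camera images.
- pail: Empty open pail of plain sheet steel, 70 high, 110 across at the rim, 84 at the foot, wall 3; 0.28 to 0.46 kg with its bail. Origin: centre of underside, z up. The bail's hinge line is parallel to the pail's y axis, through its axis 85 above the origin (on lugs); the folded bail lies on the pail's own -x side. The pail tips or slides easily if pushed high up.
- bail (a joint): Angle of the bail, rad: 0 level out over the pail's own -x side, 1.57 upright, at most 3.0 (over to +x). Starts folded at -0.15 to 0.05, about level; lowest -0.25. Slightly stiff hinge (0.018 N m): it stays where it is left. Folded, about 7 lie between bar and rim.
- bail_bar (a point): Middle of the bail's bar. The bail is a stiff U of round steel rod 9 in diameter; its bar is straight for 100, along this point's y axis, 68 from the hinge line; its arms are 124 apart. With the bail upright on the bench the bar's centre is 153 high.
- stand: Hook stand fixed to the bench: base 130 x 150 x 12, column 20 thick, 247 high. Origin: column axis at bench level; -x is its front. A clamp on it carries two equal springy prongs of 8 rod pointing to -x, at y = +32 and -32, joined by a cross beam at x = -16 to -28, 5 to 17 below their level top. They give 1 mm per 8 N and must bear no more than 15 N.
- landing (a point): Point at bench level, stand's axes, below the landing: x = -122 in the stand's frame. There the prongs are level, from x = -135 (then the end turns up, to 10 above the level top, out to x = -147) to x = -109. Height of the level top is NOT tracked: 200 to 226 above the bench, to be found by touch or eye. The bar can come down only here, before the keepers.
- seat (a point): Point at bench level, stand's axes, below the seat: x = -93 in the stand's frame. From x = -109 to -102 each prong slopes down to its seat, 7 below the level top, which ends at an upright stop (front face x = -83). A keeper, a plate 8 thick, juts from the stop over the seat out to x = -109: underside 12, top 31 above the level top. The seated bar's centre is at x = -88 to -100.
- bowl: Bystander: terracotta bowl 100 across, 45 high; origin centre of underside.
- jar: Bystander: squat closed terracotta pot, 70 across, 55 high; origin centre of underside.
- brush: Bystander: wooden brush lying on the bench; origin centre of underside.
There are look-alikes about, which are no part of the job. Several things have the shape of the pail; the one meant has the colours described above.

How it is judged:
By the outcome, as a careful person would: the job done as asked, in the order asked, and still so for the second after the job is handed in, with the robot touching nothing.
It also fails if it takes over 72 s, if anything falls off the work surface, if the arm or the gripper's body presses on something with over 40 N, if the wrist force passes 120 N, or if a joint passes its speed limit or range.

### The arm

A 7-joint arm with a two-finger parallel gripper is mounted at the origin on the work surface. World frame = base frame: x ahead of the robot, y to its left, z up, the work surface at z = 0. Lengths are in m, angles in rad, forces in N, time in s.
With the tool pointing down it reaches from about 0.425 to 0.875 m from the base axis. Payload 4.7 kg.
Tool frame: the origin (TCP) lies where the fingers leave the gripper's body, on its centre line; the fingertips stand 70 mm ahead of it and the grasp point (between the pads) lies 51 mm ahead of it; z points along the fingers, y is the line along which they close (so a half turn about z gives the same grasp; the last joint's range is limited). The gripper opens to 87 mm and grips with 3 to 60 N. Pads are 19 mm wide; open, the fingers measure 117 mm over their backs; the gripper's body (75 mm by 190 mm) begins 51 mm behind the grasp point.
Start: joints at [1.153, 0.321, -0.07, 1.45, 0.023, 1.371, -0.057], TCP at [0.272, -0.59, 0.292] pointing down, gripper open.
Joint ranges: [-2.86, 2.86], [-0.3, 2.09], [-1.38, 1.24], [0.06, 2.45], [-1.56, 4.7], [0.09, 2.05], [-2.69, 2.69]. Speed limits (rad/s): [2.57, 2.57, 3.14, 3.14, 3.14, 3.14, 3.14].

### API

Orientations are given as a rotation vector (axis times angle).
In Python, from bench import ctrl gives the robot as it stands.
- The arm moves only by the tool play_rows, never from a script. Its argument "increments" is a list that holds one entry, the list of rows, each a list of 7 numbers: the shift along the tool's x, y, z as a fraction of full scale, then the turn, a rotation vector about the tool's x, y, z as a fraction of full scale, then the gripper command: -1 is shut, 1 is fully open, values between are in proportion. A call has 1 to 8 rows; each row is the pose to reach, as a shift and turn from the pose commanded when the call began, along the tool's axes at that moment; what a row does not reach only later rows make up. Full scale, the value 1, is 0.1 m for a shift and 90 degrees for a turn. A row lasts 1/10 s, in which the tool goes at most 50 mm and 8.59 degrees, less where a joint would pass 70% of its speed; a pose out of reach is approached as far as the arm can. A call with a number of a shift or a turn outside -1 to 1 is refused whole. A call with a gripper value outside its range is refused whole. The fingers move at their own pace and stop on an object; "squeeze" is the grip in N (left out, the last holds). Time passes only in rows, so rows that repeat a pose let the fingers close. It gives the time, the measured TCP pose, the force, the opening and the grip force at its end, in the units of the state.
- ctrl.get_state(): the state, without advancing time (a new reading comes with each control period).
- ctrl.get_image(name): name is "scene" or "top" or "wrist"; returns the picture (400x640x3 uint8, red, green, blue); there is no depth.
- ctrl.get_calibration(name): a dict with "vertical_fov" (degrees; the focal length in pixels is half the picture's height over the tangent of half this angle, whatever the lens; pixels are square), "cx", "cy" (the principal point, pixels), "dist_coeffs" ([k1, k2, p1, p2, k3] as OpenCV has them; the pictures are not rectified), "R" (3x3) and "t" (3): a world point X has camera coordinates R X + t; the wrist camera has in their place "T_tool_cam" (4x4, takes a point from camera to tool coordinates, whose origin is the TCP and whose axes are the flange's). Camera axes: x right, y down, z forward; pixel columns grow to the right and rows downward; lengths in m; the calibration is good to about 2 mm. A picture is of the moment at which its call begins: read the wrist's pose just before it. get_calibration takes no time and is no camera call.
- ctrl.close_job(): hands the job in; it is judged then, once.
The state is a dict: "time": time; "joint_positions": joint angles; "qd": joint speeds; "joint_torque": joint torques, N m; "position": TCP position; "tool_rot": TCP orientation; "ft_force": force on the tool from outside, world axes, zero at the start; "torque": the same for the moment, N m; "grip_width": opening from 0.0 (shut) to 1.0 (fully open); "grip_force": force on a finger pad.
Only numpy, scipy, OpenCV 4.12 (cv2) and the standard library are available. Lean on these libraries where they do the work, as an engineer would, in place of code of your own. Each camera call takes 0.05 s, during which the arm holds its last target. There are 200 camera calls.

## Working session

There is one attempt and no reset: what is moved stays moved. The work goes in short steps, Python scripts to look and compute and a tool call to move; the robot and the scene stay as the last step left them, time stands still between calls to the robot, and variables do not carry over. Pictures are saved under pics/ and viewed, at most 10 in all, crops included, and the job is handed in when it is done.

Besides the shell and the picture viewer there is one more tool, called after "Emit:" in YAML: its name, and indented under it one key for each argument. play_rows: Moves the arm, as the interface text tells. Shift numbers are shares of 0.1 m and turn numbers shares of 90 degrees, none past 1 either way. Its arguments: {"type":"object","properties":{"increments":{"type":"array"},"squeeze":{"type":"number"}},"required":["increments"]}

```bash
mkdir -p pics; ls
cat > h.py <<'E'
import numpy as np, cv2
from bench import ctrl
from scipy.spatial.transform import Rotation as Rn
def cal(n, st=None):
    c=ctrl.get_calibration(n); f=200/np.tan(np.radians(c["vertical_fov"])/2)
    K=np.array([[f,0,c["cx"]],[0,f,c["cy"]],[0,0,1.]]); d=np.array(c["dist_coeffs"],float)
    if "R" in c: R=np.array(c["R"]);t=np.array(c["t"])
    else:
        T=np.array(c["T_tool_cam"]); W=np.eye(4); W[:3,:3]=Rn.from_rotvec(st["tool_rot"]).as_matrix(); W[:3,3]=st["position"]
        M=np.linalg.inv(W@T); R=M[:3,:3];t=M[:3,3]
    return K,d,R,t
def ray(C,uv):
    K,d,R,t=C; p=cv2.undistortPoints(np.array(uv,float).reshape(-1,1,2),K,d).reshape(-1,2)
    v=np.c_[p,np.ones(len(p))]@R; return -R.T@t, v/np.linalg.norm(v,axis=1)[:,None]
def plane(C,uv,z):
    o,v=ray(C,uv); return o+v*((z-o[2])/v[:,2])[:,None]
def tri(C1,p1,C2,p2):
    o1,v1=ray(C1,p1);o2,v2=ray(C2,p2); out=[]
    for a,b in zip(v1,v2):
        s=np.linalg.lstsq(np.c_[a,-b],o2-o1,rcond=None)[0]; q1=o1+s[0]*a;q2=o2+s[1]*b
        out.append(np.r_[(q1+q2)/2,np.linalg.norm(q1-q2)])
    return np.array(out)
def proj(C,X):
    K,d,R,t=C; return cv2.projectPoints(np.array(X,float).reshape(-1,3),cv2.Rodrigues(R)[0],t,K,d)[0].reshape(-1,2)
def snap(n,name):
    st=ctrl.get_state(); im=ctrl.get_image(n); cv2.imwrite(f"pics/{name}.png",im[:,:,::-1]); np.save(f"pics/{name}.npy",im); return im,st
E
python3 - <<'E'
from h import *
np.set_printoptions(precision=4,suppress=True)
a,_=snap("scene","s0"); b,_=snap("top","t0"); w,st=snap("wrist","w0")
for k,v in st.items(): print(k,np.round(v,3))
for n in("scene","top"):
    C=cal(n); print(n,-C[2].T@C[3],C[2][2],C[0][0,0],C[1])
print(ctrl.get_calibration("wrist"))
E
```

```text
pics
time 0.1
joint_positions [ 1.153  0.322 -0.07   1.452  0.023  1.371 -0.057]
qd [ 0.    -0.002  0.001 -0.002  0.001 -0.    -0.001]
joint_torque [ -0.001 -49.257  -0.406 -31.34   -0.064   0.04    0.   ]
position [ 0.272 -0.59   0.291]
tool_rot [-3.067 -0.673  0.001]
ft_force [ 0.381 -0.155  0.041]
torque [ 0.039 -0.012 -0.016]
grip_force 0.0
grip_width 0.997
scene [1.5202 0.3903 1.0033] [-0.7218 -0.2757 -0.6348] 427.131575814513 [-0.076  0.     0.     0.     0.   ]
top [ 0.4052 -0.0224  1.4359] [ 0.0899  0.0214 -0.9957] 508.14093187531967 [-0.011  0.     0.     0.     0.   ]
{'vertical_fov': 58.64305731951031, 'cx': 322.2359679252053, 'cy': 203.97625886564606, 'dist_coeffs': array([-0.0307,  0.    ,  0.    ,  0.    ,  0.    ]), 'T_tool_cam': array([[-0.0012, -0.9704, -0.2415,  0.0648],
       [ 1.    , -0.0011, -0.0007,  0.0008],
       [ 0.0004, -0.2415,  0.9704, -0.0926],
       [ 0.    ,  0.    ,  0.    ,  1.    ]])}
```

View pics/s0.png

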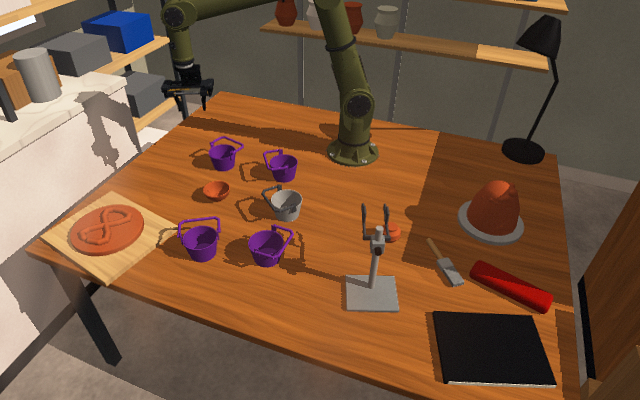

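View pics/t0.png

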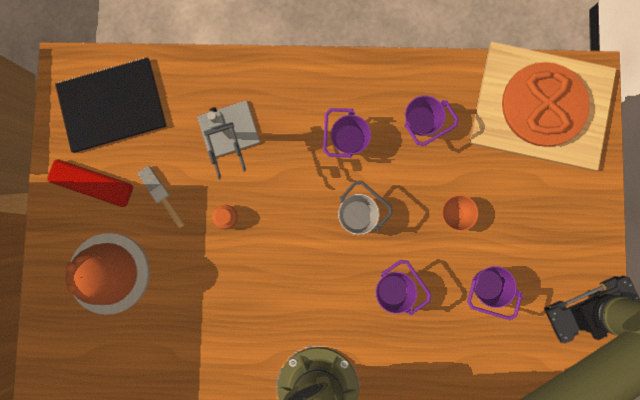

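Candidates shaped like the pail, in top-image pixels: purple at (350,134), (426,117), (397,292) and (495,287), and one bare grey-steel at (359,214), which is (286,205) in the scene view. Only the grey one fits "plain sheet steel". I'll confirm it in an enlarged crop.

Run:
```python
from h import *
a=np.load("pics/s0.npy");b=np.load("pics/t0.npy")
c1=cv2.resize(b[165:255,325:415],(400,400),interpolation=3); c2=cv2.resize(b[90:190,190:270],(320,400),interpolation=3)
im=np.hstack([c1,cv2.resize(c2,(400,500))[:400]])
d1=cv2.resize(a[175:225,250:310],(400,333)[:2],interpolation=3)[:200*2]; 
im1=cv2.resize(a[175:230,250:330],(400,275),interpolation=3)
cv2.imwrite("pics/crop1.png",np.vstack([np.hstack([c1,cv2.resize(c2,(320,400)),np.zeros((400,80,3),np.uint8)])[:300] if 0 else np.hstack([cv2.resize(c1,(320,320)),cv2.resize(c2,(256,320)),np.zeros((320,224,3),np.uint8)]),np.hstack([im1,cv2.resize(a[195:315,340:420],(183,275)),np.zeros((275,217,3),np.uint8)])])[:,:,::-1])
```

```text
(no output)
```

View pics/crop1.png

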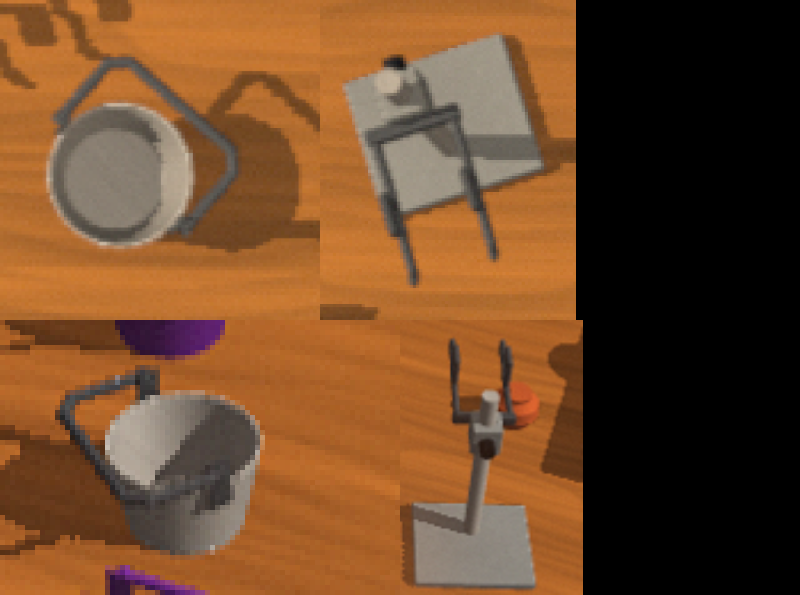

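The crop confirms the target: the grey-steel pail, its bail folded to the upper right in the top view. The bail corners are at about (359,182) and (391,209), and the stand's prongs point to (219,178) and (244,170).

Run:
```python
from h import *
np.set_printoptions(precision=4,suppress=True)
T=cal("top");S=cal("scene")
print("rim c",plane(T,[[358.7,213.7]],.07))
print("corners tri",tri(T,[[359.3,182.4],[391.1,208.6]],S,[[263,193],[275,210]]))
print("corners pl",plane(T,[[359.3,182.4],[391.1,208.6]],.082))
print("lugs",plane(T,[[342.4,198.7],[377.6,229.1]],.085))
print("lugs tri",tri(T,[[342.4,198.7],[377.6,229.1]],S,[[279.6,187.6],[293.6,208.4]]))
B=plane(T,[[197.8,117.5],[246.3,101.3],[260,141.6],[215,157.2]],.012); print("base",B,B.mean(0))
print([np.linalg.norm(B[i]-B[(i+1)%4]) for i in range(4)])
print("tips",tri(T,[[219.4,178.1],[244.4,170.3]],S,[[364,206],[385.9,206]]), plane(T,[[219.4,178.1],[244.4,170.3]],.22))
print("bowl,jar",plane(T,[[461,213]],.04),plane(T,[[224,217]],.05))
print("purples",plane(T,[[350,134],[426,117],[397,292],[495,287]],.07))
```

```text
rim c [[ 0.477  -0.1014  0.07  ]]
corners tri [[ 0.5613 -0.1164  0.1526  0.0431]
 [ 0.4868 -0.1694  0.0105  0.0547]]
corners pl [[ 0.5602 -0.1008  0.082 ]
 [ 0.492  -0.1866  0.082 ]]
lugs [[ 0.5151 -0.0564  0.085 ]
 [ 0.4366 -0.1512  0.085 ]]
lugs tri [[ 0.5186 -0.0756  0.1563  0.0458]
 [ 0.4279 -0.129  -0.0153  0.0669]]
base [[0.7451 0.3609 0.012 ]
 [0.7952 0.2231 0.012 ]
 [0.6787 0.1795 0.012 ]
 [0.6311 0.3063 0.012 ]] [0.7125 0.2675 0.012 ]
[np.float64(0.1466222024288045), np.float64(0.12433712145318207), np.float64(0.13543985148937862), np.float64(0.126417262467019)]
tips [[0.5578 0.2211 0.2052 0.057 ]
 [0.5619 0.2225 0.2041 0.0698]] [[0.5472 0.2454 0.22  ]
 [0.5676 0.1854 0.22  ]]
bowl,jar [[ 0.4871 -0.3827  0.04  ]] [[0.4602 0.2656 0.05  ]]
purples [[ 0.6937 -0.0739  0.07  ]
 [ 0.7452 -0.2801  0.07  ]
 [ 0.272  -0.2064  0.07  ]
 [ 0.2917 -0.4646  0.07  ]]
```

Emit:
play_rows:
  increments:
    - [[0.15,-0.1,0,0,0,0,1],[0.4,-0.28,0,0,0,0,1],[0.62,-0.44,0,0,0,0,1],[0.84,-0.6,0,0,0,0,1]]

```text
time: 0.55
position: [0.3245, -0.4982, 0.2921]
tool_rot: [-3.068, -0.675, -0.001]
ft_force: [0.4, -0.1, 0.1]
grip_width: 0.999
grip_force: 0.0
```

Emit:
play_rows:
  increments:
    - [[0.21,-0.15,0,0,0,0,1],[0.42,-0.3,0,0,0,0,1],[0.63,-0.45,0,0,0,0,1],[0.84,-0.6,0,0,0,0,1]]

```text
time: 0.95
position: [0.3753, -0.4085, 0.2922]
tool_rot: [-3.068, -0.675, -0.0]
ft_force: [-0.1, 0.6, 0.3]
grip_width: 0.997
grip_force: 0.0
```

Emit:
play_rows:
  increments:
    - [[0.21,-0.15,0,0,0,0,1],[0.42,-0.3,0,0,0,0,1],[0.63,-0.45,0,0,0,0,1],[0.84,-0.6,0,0,0,0,1]]

```text
time: 1.35
position: [0.4262, -0.3188, 0.2922]
tool_rot: [-3.068, -0.675, 0.0]
ft_force: [0.1, 0.6, -0.5]
grip_width: 1.002
grip_force: 0.0
```

Emit:
play_rows:
  increments:
    - [[0.21,-0.15,0,0,0,0,1],[0.42,-0.3,0,0,0,0,1],[0.63,-0.45,0,0,0,0,1],[0.84,-0.6,0,0,0,0,1]]

```text
time: 1.75
position: [0.4771, -0.2292, 0.2922]
tool_rot: [-3.068, -0.675, 0.0]
ft_force: [0.4, 0.1, -0.6]
grip_width: 1.002
grip_force: 0.0
```

Emit:
play_rows:
  increments:
    - [[0.2,-0.15,0,0,0,-0.06,1],[0.4,-0.3,0,0,0,-0.12,1],[0.6,-0.45,0,0,0,-0.18,1],[0.75,-0.55,0,0,0,-0.24,1],[0.81,-0.59,0,0,0,-0.3,1],[0.81,-0.59,0,0,0,-0.3,1],[0.81,-0.59,0,0,0,-0.3,1]]

```text
time: 2.45
position: [0.5252, -0.1437, 0.2921]
tool_rot: [2.828, 1.369, -0.001]
ft_force: [-0.2, -0.1, -1.2]
grip_width: 0.997
grip_force: 0.0
```

Run:
```python
from h import *
np.set_printoptions(precision=4,suppress=True)
T=cal("top");S=cal("scene")
print("corners tri",tri(T,[[359.3,182.4],[391.1,208.6]],S,[[275,210],[263,193]]))
print("lugs tri",tri(T,[[342.4,198.7],[377.6,229.1]],S,[[293.6,208.4],[279.6,187.6]]))
print("tips",tri(T,[[219.4,178.1],[244.4,170.3]],S,[[385.9,206],[364,206]]))
w,st=snap("wrist","w1"); print(st["time"],st["position"],Rn.from_rotvec(st["tool_rot"]).as_matrix(),st["joint_positions"],st["ft_force"])
```

```text
corners tri [[ 0.56   -0.1011  0.0859  0.0011]
 [ 0.4906 -0.1835  0.0831  0.0064]]
lugs tri [[ 0.5157 -0.0555  0.0724  0.0028]
 [ 0.4349 -0.1474  0.0774  0.0097]]
tips [[0.5484 0.2522 0.2033 0.0064]
 [0.5692 0.1917 0.2009 0.0064]]
2.45 [ 0.5252 -0.1437  0.2921] [[ 0.6203  0.7843 -0.0006]
 [ 0.7843 -0.6203 -0.0004]
 [-0.0007 -0.0002 -1.    ]] [ 0.6526  0.1237 -0.4697  1.7009  0.0581  1.3312 -0.4971] [-0.1763 -0.0525 -1.1771]
```

View pics/w1.png

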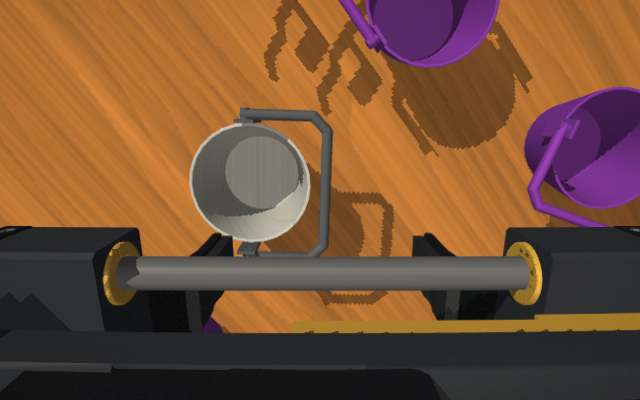

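The view shows the steel pail with its bar at column ~326, rows 130–243, the lugs near (248,115) and (250,248), and the rim around (250,180). I'll measure the bar line.

Run:
```python
from h import *
np.set_printoptions(precision=4,suppress=True)
w=np.load("pics/w1.npy").astype(int); st=ctrl.get_state(); C=cal("wrist",st)
pts=[]
for r in range(140,236,6):
    row=w[r,312:345]; sat=row[:,0]-row[:,2]
    m=np.where(sat<25)[0]+312; pts.append((m.mean(),r,len(m)))
print(np.array(pts).T)
p=np.array(pts)[:,:2]; k=np.polyfit(p[:,1],p[:,0],1); 
Rm=Rn.from_rotvec(st["tool_rot"]).as_matrix()
for z in (.08,.085,.09):
    P=plane(C,[[np.polyval(k,135),135],[np.polyval(k,240),240]],z); print(z,P, "tool:",(P-st["position"])@Rm)
g=w.max(2)-w.min(2); m=((g<30)&(w.mean(2)>60)).astype(np.uint8); m[226:]=0
cs=max(cv2.findContours(m,0,1)[0],key=cv2.contourArea); print(cv2.boundingRect(cs))
mc=(w[:240].min(2)>165).astype(np.uint8); cs=np.vstack([c for c in cv2.findContours(mc,0,1)[0] if len(c)>5]); e=cv2.fitEllipse(cs); print(e)
L=plane(C,[[248,115],[250,248]],.085); print("lugs",L,(L-st["position"])@Rm)
c=plane(C,[[250,180.]],.07); print(c,(c-st["position"])@Rm)
```

```text
[[326.5 326.5 326.  326.  325.5 325.5 325.5 325.  325.  324.5 324.5 324.5
  324.5 324.  324.  323.5]
 [140.  146.  152.  158.  164.  170.  176.  182.  188.  194.  200.  206.
  212.  218.  224.  230. ]
 [ 10.   10.    9.    9.   10.   10.   10.    9.    9.   10.   10.   10.
   10.    9.    9.   10. ]]
0.08 [[ 0.5583 -0.1089  0.08  ]
 [ 0.498  -0.1804  0.08  ]] tool: [[ 0.0486  0.004   0.2121]
 [-0.0449  0.0012  0.2122]]
0.085 [[ 0.5584 -0.1086  0.085 ]
 [ 0.4991 -0.179   0.085 ]] tool: [[ 0.0489  0.0039  0.2071]
 [-0.0431  0.0011  0.2072]]
0.09 [[ 0.5585 -0.1084  0.09  ]
 [ 0.5002 -0.1776  0.09  ]] tool: [[ 0.0491  0.0039  0.2021]
 [-0.0413  0.0011  0.2022]]
(190, 108, 142, 118)
((247.92478942871094, 180.27780151367188), (115.05521392822266, 117.01209259033203), 51.406700134277344)
lugs [[ 0.518  -0.0559  0.085 ]
 [ 0.4429 -0.1441  0.085 ]] [[ 0.0652 -0.0605  0.2071]
 [-0.0506 -0.0646  0.2072]]
[[ 0.4796 -0.0978  0.07  ]] [[ 0.0085 -0.0646  0.2221]]
```

Emit:
play_rows:
  increments:
    - [[0.06,0.025,0.1,0,0,0.019,0.0],[0.06,0.025,0.35,0,0,0.019,-0.2],[0.06,0.025,0.6,0,0,0.019,-0.2],[0.06,0.025,0.8,0,0,0.019,-0.2],[0.06,0.025,0.8,0,0,0.019,-0.2],[0.06,0.025,0.8,0,0,0.019,-0.2]]
  squeeze: 3

```text
time: 3.1
position: [0.5311, -0.1416, 0.2126]
tool_rot: [-2.848, -1.326, 0.0]
ft_force: [0.1, -1.5, 0.7]
grip_width: 0.538
grip_force: 0.0
```

Run:
```python
from h import *
np.set_printoptions(precision=4,suppress=True)
w,st=snap("wrist","w2"); w=w.astype(int); C=cal("wrist",st)
Rm=Rn.from_rotvec(st["tool_rot"]).as_matrix(); print(st["position"],st["ft_force"],st["grip_width"])
b=proj(C,[st["position"]+Rm@np.array([dx,0,.127]) for dx in(-.03,0,.05)]); print(b)
```

```text
[ 0.5311 -0.1416  0.2126] [ 0.0903 -1.4994  0.6519] 0.5379944602409878
[[321.8847 262.3948]
 [321.8175 218.9569]
 [321.6965 140.0852]]
```

View pics/w2.png

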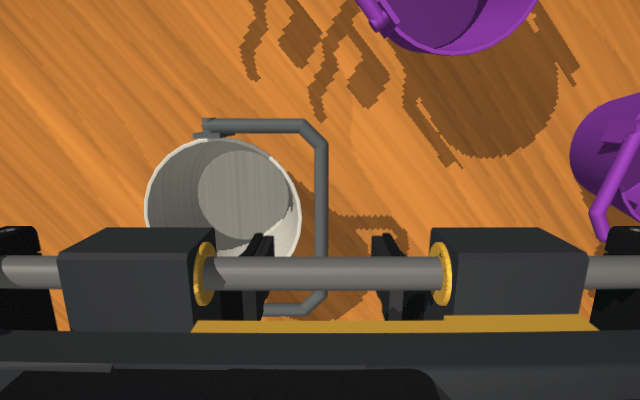

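The bar is at column ~321, rows 140–300, matching the predicted grasp line at 321.8, and the fingers are symmetric about it. Descending.

Emit:
play_rows:
  increments:
    - [[0,0,0.2,0,0,0,-0.3],[0,0,0.4,0,0,0,-0.4],[0,0,0.55,0,0,0,-0.5],[0,0,0.66,0,0,0,-0.55],[0,0,0.66,0,0,0,-0.6],[0,0,0.66,0,0,0,-0.65]]
  squeeze: 3

```text
time: 3.75
position: [0.5317, -0.1412, 0.1468]
tool_rot: [2.847, 1.328, 0.001]
ft_force: [0.3, -0.3, 0.2]
grip_width: 0.194
grip_force: 0.0
```

Emit:
play_rows:
  increments:
    - [[0,0,0,0,0,0,-0.7],[0,0,0,0,0,0,-0.75],[0,0,0,0,0,0,-0.8],[0,0,0,0,0,0,-0.85],[0,0,0,0,0,0,-1],[0,0,0,0,0,0,-1]]
  squeeze: 3

```text
time: 4.35
position: [0.5311, -0.1408, 0.1461]
tool_rot: [-2.846, -1.328, 0.001]
ft_force: [-1.0, 1.9, 0.3]
grip_width: 0.102
grip_force: 3.0
```

Emit:
play_rows:
  increments:
    - [[0,-0.0015,-0.0445,0,0,0,-1],[0,-0.006,-0.089,0,0,0,-1],[0,-0.013,-0.133,0,0,0,-1],[0,-0.023,-0.176,0,0,0,-1],[0,-0.036,-0.219,0,0,0,-1],[0,-0.052,-0.26,0,0,0,-1],[0,-0.07,-0.301,0,0,0,-1],[0,-0.091,-0.34,0,0,0,-1]]
  squeeze: 3

```text
time: 5.15
position: [0.5241, -0.1352, 0.1806]
tool_rot: [2.847, 1.329, -0.0]
ft_force: [-0.7, -0.1, -1.4]
grip_width: 0.101
grip_force: 3.0
```

Run:
```python
from h import *
np.set_printoptions(precision=4,suppress=True)
w,st=snap("wrist","w3"); Rm=Rn.from_rotvec(st["tool_rot"]).as_matrix()
print(st["time"],st["position"],st["ft_force"]@Rm,st["grip_width"],st["grip_force"])
C=cal("wrist",st); w=w.astype(int)
mc=(w[:240].min(2)>165).astype(np.uint8); cs=np.vstack([c for c in cv2.findContours(mc,0,1)[0] if len(c)>5]); print(cv2.fitEllipse(cs))
```

```text
5.15 [ 0.5241 -0.1352  0.1806] [-0.5411 -0.4749  1.3566] 0.10146578394658544 3.0002404376864433
((221.4614715576172, 211.757568359375), (138.5597381591797, 172.76565551757812), 86.35112762451172)
```

View pics/w3.png

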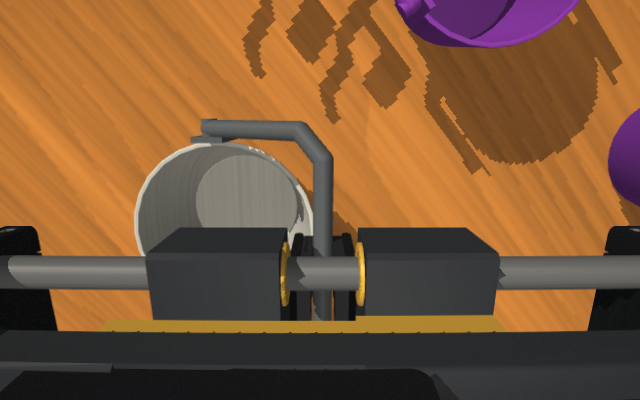

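Emit:
play_rows:
  increments:
    - [[0,-0.0235,-0.038,0,0,0,-1],[0,-0.049,-0.074,0,0,0,-1],[0,-0.078,-0.108,0,0,0,-1],[0,-0.108,-0.141,0,0,0,-1],[0,-0.14,-0.171,0,0,0,-1],[0,-0.175,-0.2,0,0,0,-1],[0,-0.211,-0.225,0,0,0,-1],[0,-0.249,-0.249,0,0,0,-1]]
  squeeze: 3

```text
time: 6.0
position: [0.5058, -0.1196, 0.2062]
tool_rot: [2.845, 1.327, 0.002]
ft_force: [0.9, -2.9, 2.8]
grip_width: 0.102
grip_force: 3.0
```

Emit:
play_rows:
  increments:
    - [[0,-0.039,-0.021,0,0,0,-1],[0,-0.08,-0.039,0,0,0,-1],[0,-0.121,-0.055,0,0,0,-1],[0,-0.164,-0.068,0,0,0,-1],[0,-0.207,-0.078,0,0,0,-1],[0,-0.251,-0.085,0,0,0,-1]]
  squeeze: 3

```text
time: 6.6
position: [0.4854, -0.1024, 0.2134]
tool_rot: [-2.846, -1.329, 0.001]
ft_force: [0.2, -0.1, 2.5]
grip_width: 0.102
grip_force: 3.0
```

Run:
```python
from h import *
np.set_printoptions(precision=4,suppress=True)
w,st=snap("wrist","w4"); Rm=Rn.from_rotvec(st["tool_rot"]).as_matrix()
print(st["time"],st["position"],st["ft_force"]@Rm,st["grip_width"],st["grip_force"])
b,_=snap("top","t4"); a,_=snap("scene","s4")
# shift of pail in top view vs before: compare rim mask moments
def rim(im):
    im=im[180:245,320:400].astype(int); m=((im.max(2)-im.min(2))<28)&(im.mean(2)>120); y,x=np.nonzero(m); return x.mean()+320,y.mean()+180,len(x)
print(rim(np.load("pics/t0.npy")),rim(b))
cv2.imwrite("pics/crop2.png",np.hstack([cv2.resize(b[165:255,325:415],(360,360),interpolation=3),cv2.resize(a[160:240,240:330],(405,360),interpolation=3)])[:,:,::-1])
```

```text
6.6 [ 0.4854 -0.1024  0.2134] [ 0.0744  0.2168 -2.451 ] 0.1018908394741951 3.002796024084091
(np.float64(356.67724867724866), np.float64(214.84303350970018), 567) (np.float64(nan), np.float64(nan), 0)<stdin>:8: RuntimeWarning: Mean of empty slice.
  ret = ret.dtype.type(ret / rcount)
```

View pics/crop2.png

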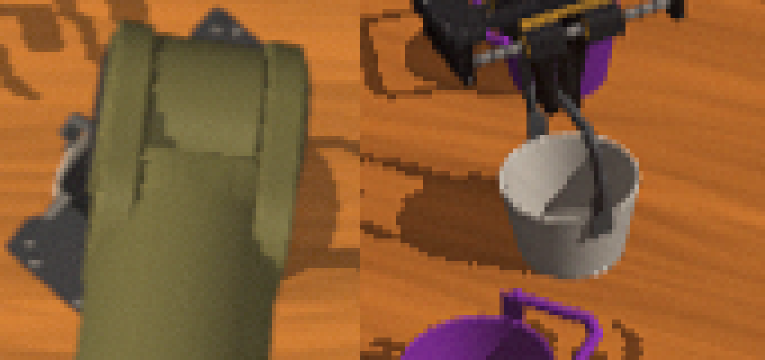

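Emit:
play_rows:
  increments:
    - [[0,-0.035,-0.01,0,0,0,-1],[0,-0.065,-0.013,0,0,0,-1],[0,-0.065,-0.013,0,0,0,-1]]
  squeeze: 3

```text
time: 7.05
position: [0.4803, -0.0985, 0.2143]
tool_rot: [-2.846, -1.329, 0.002]
ft_force: [0.2, 0.6, -0.2]
grip_width: 0.1
grip_force: 3.0
```

Emit:
play_rows:
  increments:
    - [[0,0,0,0,0,0,-0.75],[0,0,0,0,0,0,-0.6],[0,0,0,0,0,0,-0.4],[0,0,0,0,0,0,-0.2],[0,0,0,0,0,0,-0.1]]

```text
time: 7.55
position: [0.481, -0.0991, 0.2149]
tool_rot: [2.847, 1.328, -0.0]
ft_force: [-0.2, 0.4, 0.2]
grip_width: 0.383
grip_force: 0.0
```

Emit:
play_rows:
  increments:
    - [[0,0,-0.2,0,0,0,-0.1],[0,0,-0.5,0,0,0,-0.1],[0,0,-0.8,0,0,0,-0.1],[0,0,-1,0,0,0,-0.1],[0,0,-1,0,0,0,-0.1],[0,0,-1,0,0,0,-0.1]]

```text
time: 8.15
position: [0.4809, -0.099, 0.3146]
tool_rot: [2.847, 1.328, -0.0]
ft_force: [-0.2, 0.1, -1.2]
grip_width: 0.454
grip_force: 0.0
```

Run:
```python
from h import *
np.set_printoptions(precision=4,suppress=True)
w,st=snap("wrist","w5"); print(st["position"],st["ft_force"],Rn.from_rotvec(st["tool_rot"]).as_matrix()[:,0])
C=cal("wrist",st);Rm=Rn.from_rotvec(st["tool_rot"]).as_matrix()
print(proj(C,[st["position"]+Rm@np.array([dx,0,st["position"][2]-z]) for dx,z in((0,.153),(.05,.153),(.062,.085))]))
```

```text
[ 0.4809 -0.099   0.3146] [-0.231   0.1199 -1.1697] [ 0.6425  0.7663 -0.0002]
[[321.8876 205.6873]
 [321.7863 136.7915]
 [321.8834 118.5297]]
```

View pics/w5.png

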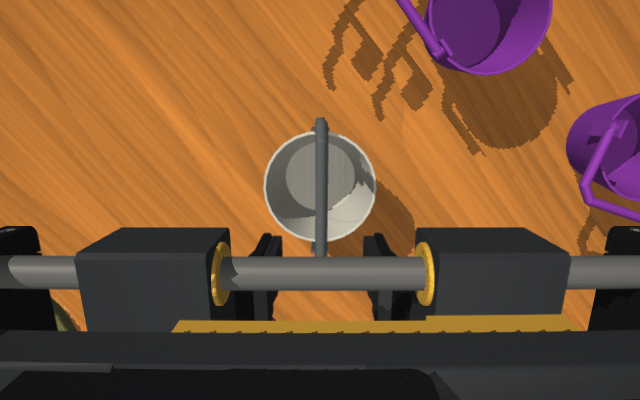

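The bail stands upright on its own: bar and lug line up at column ~321 and the rim is centred at (320,186). Next I'll look at the prongs from two wrist viewpoints before picking the pail up.

Emit:
play_rows:
  increments:
    - [[0.2,-0.04,-0.05,0,0,0,0],[0.42,-0.09,-0.08,0,0,0,0],[0.65,-0.14,-0.12,0,0,0,0],[0.88,-0.19,-0.15,0,0,0,0]]

```text
time: 8.6
position: [0.5227, -0.0187, 0.3284]
tool_rot: [-2.846, -1.327, 0.004]
ft_force: [-0.2, -0.6, 0.2]
grip_width: 0.5
grip_force: 0.0
```

Emit:
play_rows:
  increments:
    - [[0.22,-0.05,-0.04,0,0,0,0],[0.44,-0.1,-0.08,0,0,0,0],[0.66,-0.14,-0.12,0,0,0,0],[0.88,-0.19,-0.15,0,0,0,0]]

```text
time: 9.0
position: [0.5648, 0.0609, 0.3433]
tool_rot: [-2.846, -1.328, 0.004]
ft_force: [0.1, -0.9, 0.1]
grip_width: 0.498
grip_force: 0.0
```

Emit:
play_rows:
  increments:
    - [[0.12,-0.03,-0.02,0,0,-0.09,0],[0.25,-0.06,-0.05,0,0,-0.18,0],[0.4,-0.09,-0.08,0,0,-0.27,0],[0.55,-0.12,-0.1,0,0,-0.36,0],[0.7,-0.15,-0.12,0,0,-0.45,0],[0.82,-0.18,-0.14,0,0,-0.54,0],[0.88,-0.19,-0.15,0,0,-0.62,0],[0.88,-0.19,-0.15,0,0,-0.65,0]]

```text
time: 9.8
position: [0.6066, 0.1412, 0.3579]
tool_rot: [-1.826, -2.553, 0.002]
ft_force: [-0.1, -0.3, 0.7]
grip_width: 0.497
grip_force: 0.0
```

Emit:
play_rows:
  increments:
    - [[0,0,0,0,0,0,0],[0,0,0,0,0,0,0]]

```text
time: 10.0
position: [0.6066, 0.1397, 0.3586]
tool_rot: [-1.836, -2.548, 0.002]
ft_force: [0.0, -0.2, 0.6]
grip_width: 0.498
grip_force: 0.0
```

Run:
```python
from h import *
import json
w,st=snap("wrist","wB"); json.dump({k:np.array(v).tolist() for k,v in st.items()},open("wB.json","w")); print(st["position"],Rn.from_rotvec(st["tool_rot"]).as_matrix()[:,0])
```

```text
[0.60663242 0.13967947 0.358573  ] [-3.16573613e-01  9.48567905e-01  2.79287702e-04]
```

Emit:
play_rows:
  increments:
    - [[0.2,0,0,0,0,0,0],[0.4,0,0,0,0,0,0],[0.4,0,0,0,0,0,0],[0.4,0,0,0,0,0,0]]

```text
time: 10.45
position: [0.5942, 0.1775, 0.3598]
tool_rot: [1.834, 2.55, -0.001]
ft_force: [0.4, -1.0, -1.0]
grip_width: 0.504
grip_force: 0.0
```

Run:
```python
from h import *
import json
w,st=snap("wrist","wA"); json.dump({k:np.array(v).tolist() for k,v in st.items()},open("wA.json","w")); print(st["position"],Rn.from_rotvec(st["tool_rot"]).as_matrix()[:,0])
B=np.load("pics/wB.npy"); cv2.imwrite("pics/AB.png",np.vstack([B[:260],w[:260]])[:,:,::-1])
```

```text
[0.59420133 0.17754069 0.35984308] [-0.31785545  0.94813858 -0.00106958]
```

View pics/AB.png

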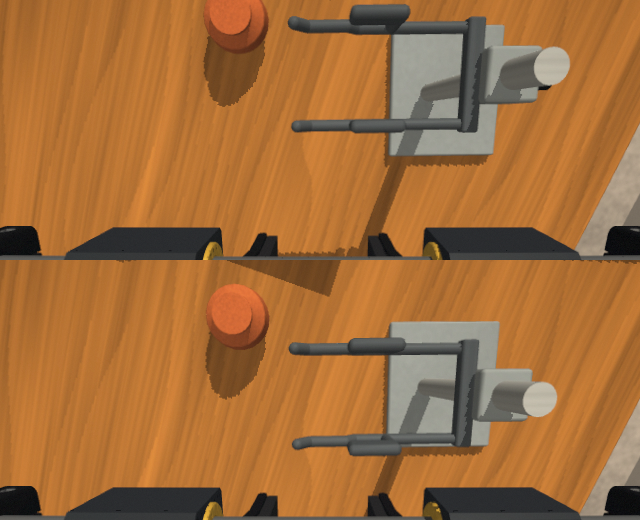

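Both prongs, the keepers and the cross beam are visible. Prong lines: B (upper half) rows ~26 and ~126, A (lower half) rows ~89 and ~182. Tips are at column ~296. The keepers' front ends are at column ~350.

Run:
```python
from h import *
import json
np.set_printoptions(precision=4,suppress=True)
CB=cal("wrist",json.load(open("wB.json")));CA=cal("wrist",json.load(open("wA.json")))
B=np.load("pics/wB.npy").astype(int);A=np.load("pics/wA.npy").astype(int)
def edges(im,c,r0,r1):
    col=im[r0:r1,c]; m=np.where((col[:,0]-col[:,2]<40))[0]+r0
    return m.min(),m.max(),m.mean()
res={}
for nm,im,rg in(("B",B,[(5,45),(110,140)]),("A",A,[(70,110),(168,200)])):
    for i,(r0,r1) in enumerate(rg):
        v=[];
        for c in (312,318,324,330,336,342):
            try: v.append((c,)+edges(im,c,r0,r1))
            except Exception as e: pass
        v=np.array(v); print(nm,i,v[:,1],v[:,2]); res[nm,i]=v
    # tip cols
    for i,(r0,r1) in enumerate(rg):
        s=im[r0:r1,270:320]; d=(s[:,:,0]-s[:,:,2]<40); xs=np.where(d.any(0))[0]+270; print("tip col",xs.min())
mid={}
for i in (0,1):
    # same column ~ same point: line intersect: use prong centre at col 320 in B, on A find col where epipolar consistent: just fit lines
    kB=np.polyfit(res["B",i][:,0],res["B",i][:,3],1);kA=np.polyfit(res["A",i][:,0],res["A",i][:,3],1)
    # ray in B at col 325 intersect plane from A line
    for c in(316,338):
        oB,vB=ray(CB,[[c,np.polyval(kB,c)]]); oA,vA=ray(CA,[[305,np.polyval(kA,305)],[345,np.polyval(kA,345)]])
        n=np.cross(vA[0],vA[1]); s=((oA-oB)@n)/(vB[0]@n); P=oB+s*vB[0]; print("prong",i,c,P); mid[i,c]=P
```

```text
B 0 [20. 20. 20. 20. 20. 20.] [32. 32. 32. 32. 31. 31.]
B 1 [120. 120. 120. 120. 120. 120.] [130. 130. 130. 130. 130. 130.]
tip col 288
tip col 292
A 0 [84. 84. 83. 83. 83. 83.] [94. 94. 94. 94. 94. 94.]
A 1 [176. 177. 176. 176. 176. 176.] [186. 185. 185. 185. 185. 185.]
tip col 289
tip col 292
prong 0 316 [0.5632 0.254  0.1977]
prong 0 338 [0.5768 0.2589 0.1975]
prong 1 316 [0.5831 0.1934 0.1982]
prong 1 338 [0.5977 0.1982 0.1961]
```

Run:
```python
from h import *
import json
np.set_printoptions(precision=4,suppress=True)
CB=cal("wrist",json.load(open("wB.json")));CA=cal("wrist",json.load(open("wA.json")))
B=np.load("pics/wB.npy").astype(int);A=np.load("pics/wA.npy").astype(int)
ux=np.array([.948,.317,0]);uy=np.array([-.317,.948,0])
def s(C,p,z): P=plane(C,[p],z)[0]; return P@ux,P@uy
print("tips (x=-147)",s(CA,(288.5,89),.205),s(CA,(291.5,184),.205),s(CB,(287.5,22),.205),s(CB,(291.5,127),.205))
# keeper front & cross beam edges: row profiles (rod thickness by column)
for nm,im,C,rg in(("B",B,CB,[(1,45),(105,145)]),("A",A,CA,[(70,110),(165,205)])):
    for r0,r1 in rg:
        th=[int((im[r0:r1,c,0]-im[r0:r1,c,2]<40).sum()) for c in range(335,420)]; print(nm,r0,th)
beam=A[130,430:500]; print((beam[:,0]-beam[:,2]).tolist(), beam.sum(1).tolist())
```

```text
tips (x=-147) (np.float64(0.5964219482812964), np.float64(0.06171582526313068)) (np.float64(0.5971099282734696), np.float64(-0.0024894088091170145)) (np.float64(0.5963826987640501), np.float64(0.06307732555898449)) (np.float64(0.5975776787186304), np.float64(-0.0026268376233477544))
B 1 [12, 12, 12, 12, 12, 12, 12, 12, 12, 12, 12, 12, 12, 13, 14, 20, 23, 27, 28, 28, 29, 29, 29, 29, 29, 29, 29, 29, 29, 29, 29, 29, 29, 29, 29, 29, 29, 29, 29, 29, 29, 29, 29, 29, 29, 29, 29, 29, 29, 29, 29, 29, 29, 29, 29, 30, 40, 40, 40, 40, 40, 40, 40, 40, 40, 40, 40, 40, 40, 41, 40, 37, 35, 34, 28, 23, 23, 23, 23, 23, 23, 23, 23, 23, 23]
B 105 [11, 11, 11, 11, 11, 11, 11, 11, 11, 11, 11, 11, 11, 11, 11, 11, 11, 11, 12, 12, 13, 13, 13, 13, 13, 13, 13, 13, 13, 13, 13, 13, 13, 13, 13, 13, 14, 14, 14, 14, 14, 14, 14, 14, 13, 13, 13, 13, 13, 13, 14, 14, 14, 20, 39, 40, 40, 40, 40, 40, 40, 40, 40, 40, 40, 40, 40, 40, 40, 40, 40, 40, 40, 40, 40, 40, 40, 40, 40, 40, 40, 40, 40, 40, 40]
A 70 [12, 12, 12, 12, 12, 12, 12, 12, 12, 12, 12, 12, 12, 12, 13, 15, 15, 16, 16, 17, 17, 17, 17, 17, 17, 17, 17, 17, 17, 17
[... 457 characters left out ...]
31, 31, 31, 31, 31, 30, 30, 29, 28, 26, 22, 22, 22, 22, 22, 22, 22, 22, 22, 22, 22, 22, 22, 22, 22, 22, 22, 22]
[10, 7, 8, 10, 8, 10, 8, 9, 9, 9, 9, 8, 9, 10, 10, 9, 9, 10, 9, 9, 10, 8, 9, 9, 7, -3, -3, -1, -1, 0, -2, -1, -2, -1, 0, -1, -1, -1, -2, 0, -2, 0, 0, 0, 3, 2, 4, 2, 3, 4, 5, 7, 8, 9, 9, 8, 10, 10, 9, 10, 9, 10, 11, 9, 8, 10, 8, 9, 7, 10] [269, 270, 270, 272, 269, 267, 272, 270, 268, 272, 271, 269, 269, 269, 263, 264, 270, 262, 264, 264, 260, 264, 262, 262, 225, 124, 120, 128, 131, 163, 203, 232, 259, 267, 266, 271, 264, 260, 258, 234, 164, 168, 168, 190, 221, 217, 214, 218, 222, 255, 302, 358, 398, 435, 457, 466, 465, 464, 462, 466, 462, 466, 433, 314, 259, 256, 252, 256, 260, 263]
```

Run:
```python
from h import *
import json
np.set_printoptions(precision=4,suppress=True)
CB=cal("wrist",json.load(open("wB.json")));CA=cal("wrist",json.load(open("wA.json")))
a=np.radians(19.0);ux=np.array([np.cos(a),np.sin(a),0]);uy=np.array([-np.sin(a),np.cos(a),0])
def s(C,p,z): P=plane(C,[p],z)[0]; return P@ux,P@uy
for l,C,p,z,x in(("tip",CA,(288.5,89),.205,-.147),("tip",CA,(291.5,184),.205,-.147),("tip",CB,(287.5,22),.205,-.147),("tip",CB,(291.5,127),.205,-.147),
 ("keepA0",CA,(349,89),.223,-.109),("keepA1",CA,(347.5,185),.223,-.109),("keepB0",CB,(349,15),.223,-.109),("beamA",CA,(454.5,130),.197,-.028)):
    q=s(C,p,z); print(l,"origin x",q[0]-x,"y",q[1])
# prong midline
print("targets: landing tcp etc: use X=ox*ux+y*uy")
st=ctrl.get_state(); P=np.array(st["position"]); print("tcp in u:",P@ux,P@uy,P[2]); Rm=Rn.from_rotvec(st["tool_rot"]).as_matrix(); print(np.degrees(np.arctan2(Rm[1,1],Rm[0,1])))
```

```text
tip origin x 0.7441893349369478 y 0.05642034323846068
tip origin x 0.7443050846863352 y -0.007814396394252337
tip origin x 0.7441622108376252 y 0.05778268909692229
tip origin x 0.7447717800238949 y -0.007956045891983152
keepA0 origin x 0.7450962469987753 y 0.054811631361401394
keepA1 origin x 0.744595390403946 y -0.0054028273192571275
keepB0 origin x 0.7440555841353272 y 0.05690778748322689
beamA origin x 0.740796691638947 y 0.028435105752500904
targets: landing tcp etc: use X=ox*ux+y*uy
tcp in u: 0.6197333743282941 -0.026497658723335815 0.35973499435862316
18.454360017770664
```

Stand solved: yaw 19°, level top ≈ 0.20, landing at world (0.5805, 0.226). Returning to the pail.

Emit:
play_rows:
  increments:
    - [[-0.15,-0.13,0.03,0,0,0,0],[-0.35,-0.3,0.07,0,0,0,0],[-0.55,-0.48,0.11,0,0,0,0],[-0.75,-0.65,0.15,0,0,0,0]]

```text
time: 10.9
position: [0.5563, 0.0834, 0.3446]
tool_rot: [1.838, 2.547, -0.001]
ft_force: [0.4, -0.4, 0.1]
grip_width: 0.5
grip_force: 0.0
```

Emit:
play_rows:
  increments:
    - [[-0.19,-0.16,0.04,0,0,0,0],[-0.38,-0.32,0.08,0,0,0,0],[-0.57,-0.48,0.12,0,0,0,0],[-0.75,-0.65,0.15,0,0,0,0]]

```text
time: 11.3
position: [0.5182, -0.0085, 0.3297]
tool_rot: [1.838, 2.547, -0.001]
ft_force: [0.4, -0.7, 0.1]
grip_width: 0.502
grip_force: 0.0
```

Emit:
play_rows:
  increments:
    - [[-0.12,-0.1,0.02,0,0,0.09,-0.1],[-0.25,-0.2,0.05,0,0,0.18,-0.1],[-0.4,-0.33,0.08,0,0,0.27,-0.1],[-0.55,-0.45,0.1,0,0,0.36,-0.1],[-0.67,-0.57,0.12,0,0,0.45,-0.1],[-0.75,-0.64,0.14,0,0,0.54,-0.1],[-0.76,-0.65,0.15,0,0,0.62,-0.1],[-0.76,-0.65,0.15,0,0,0.65,-0.1]]

```text
time: 12.1
position: [0.4805, -0.1006, 0.3148]
tool_rot: [2.852, 1.317, -0.001]
ft_force: [-0.5, -0.1, -0.0]
grip_width: 0.449
grip_force: 0.0
```

Emit:
play_rows:
  increments:
    - [[0,0,0,0,0,0,-0.1],[0,0,0,0,0,0,-0.1]]

```text
time: 12.3
position: [0.481, -0.0993, 0.315]
tool_rot: [2.847, 1.328, -0.0]
ft_force: [-0.6, -1.0, -0.0]
grip_width: 0.452
grip_force: 0.0
```

Run:
```python
from h import *
np.set_printoptions(precision=4,suppress=True)
w,st=snap("wrist","w6"); w=w.astype(int); C=cal("wrist",st);Rm=Rn.from_rotvec(st["tool_rot"]).as_matrix(); print(st["position"],Rm[:,0])
pts=[]
for r in range(150,220,8):
    row=w[r,250:400].mean(1); m=np.where(row<95)[0]+250; pts.append((r,m.min(),m.max(),len(m), float(np.median(m))))
print(np.array(pts).T)
p=np.array(pts); k=np.polyfit(p[:,0],p[:,4],1)
P=plane(C,[[np.polyval(k,150),150],[np.polyval(k,215),215]],.153); print((P-st["position"])@Rm)
```

```text
[ 0.481  -0.0993  0.315 ] [ 0.6426  0.7662 -0.0003]
[[150.  158.  166.  174.  182.  190.  198.  206.  214. ]
 [282.  275.  271.  268.  267.  266.  268.  271.  275. ]
 [356.  357.  360.  368.  380.  389.  398.  399.  399. ]
 [ 20.   31.   33.   40.   49.   48.   60.   69.   80. ]
 [335.5 316.  319.  321.5 323.  318.  321.5 316.  314.5]]
[[ 0.0407  0.003   0.162 ]
 [-0.0072 -0.0052  0.162 ]]
```

The pose is the same as at release, so the bar is centred. Descend and grip.

Emit:
play_rows:
  increments:
    - [[0,0,0.2,0,0,0,-0.1],[0,0,0.45,0,0,0,-0.2],[0,0,0.7,0,0,0,-0.3],[0,0,0.9,0,0,0,-0.4],[0,0,1,0,0,0,-0.5],[0,0,1,0,0,0,-0.6],[0,0,1,0,0,0,-0.65]]
  squeeze: 4

```text
time: 13.05
position: [0.4816, -0.0984, 0.2157]
tool_rot: [2.846, 1.329, 0.001]
ft_force: [-0.6, -0.1, -0.3]
grip_width: 0.199
grip_force: 0.0
```

Emit:
play_rows:
  increments:
    - [[0,0,0,0,0,0,-0.7],[0,0,0,0,0,0,-0.75],[0,0,0,0,0,0,-0.8],[0,0,0,0,0,0,-0.85],[0,0,0,0,0,0,-1],[0,0,0,0,0,0,-1]]
  squeeze: 4

```text
time: 13.65
position: [0.4814, -0.0985, 0.2154]
tool_rot: [2.846, 1.328, 0.001]
ft_force: [0.6, -0.8, 3.4]
grip_width: 0.103
grip_force: 4.0
```

Emit:
play_rows:
  increments:
    - [[0,0,0,0,0,0,-1],[0,0,0,0,0,0,-1]]
  squeeze: 25

```text
time: 13.85
position: [0.4815, -0.0985, 0.2154]
tool_rot: [2.846, 1.328, 0.001]
ft_force: [-0.9, 0.6, 5.3]
grip_width: 0.094
grip_force: 25.0
```

Emit:
play_rows:
  increments:
    - [[0,0,-0.03,0,0,0,-1],[0,0,-0.08,0,0,0,-1],[0,0,-0.15,0,0,0,-1],[0,0,-0.25,0,0,0,-1],[0,0,-0.35,0,0,0,-1],[0,0,-0.42,0,0,0,-1],[0,0,-0.45,0,0,0,-1],[0,0,-0.45,0,0,0,-1]]
  squeeze: 25

```text
time: 14.65
position: [0.4814, -0.0984, 0.2606]
tool_rot: [2.846, 1.328, 0.001]
ft_force: [-0.5, 0.6, -4.3]
grip_width: 0.09
grip_force: 25.0
```

Run:
```python
from h import *
np.set_printoptions(precision=4,suppress=True)
w,st=snap("wrist","w7"); a,_=snap("scene","s7"); print(st["time"],st["position"],st["ft_force"],st["torque"],st["grip_width"],Rn.from_rotvec(st["tool_rot"]).as_matrix()[:,0])
cv2.imwrite("pics/crop3.png",np.hstack([cv2.resize(w[60:330,150:490],(453,360)),cv2.resize(a[130:230,240:330],(324,360),interpolation=3)])[:,:,::-1])
```

```text
14.65 [ 0.4814 -0.0984  0.2606] [-0.5497  0.6284 -4.3055] [ 0.0154 -0.1098  0.0289] 0.08998314323686922 [0.6424 0.7664 0.0002]
```

View pics/crop3.png

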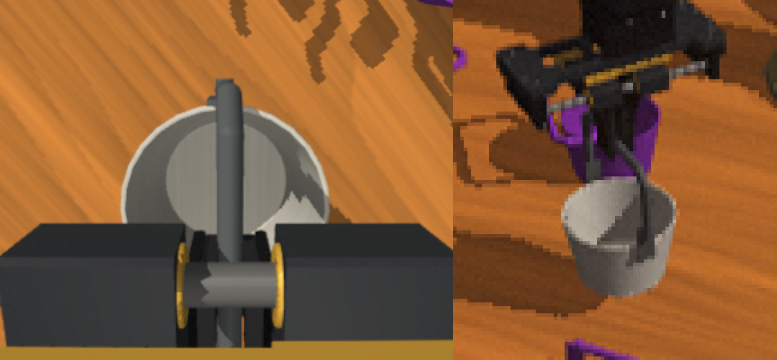

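The pail hangs level, but the opening has fallen to 7.8 mm on a 9 mm bar, which suggests the bar sits at the very edge of the pads. I'll set it back down and regrip deeper.

Emit:
play_rows:
  increments:
    - [[0,0,0.05,0,0,0,-1],[0,0,0.15,0,0,0,-1],[0,0,0.25,0,0,0,-1],[0,0,0.33,0,0,0,-1],[0,0,0.38,0,0,0,-1],[0,0,0.41,0,0,0,-1],[0,0,0.43,0,0,0,-1],[0,0,0.43,0,0,0,-1]]
  squeeze: 25

```text
time: 15.55
position: [0.4811, -0.0984, 0.2169]
tool_rot: [-2.847, -1.328, 0.0]
ft_force: [-0.9, -0.4, -3.7]
grip_width: 0.092
grip_force: 25.0
```

Emit:
play_rows:
  increments:
    - [[0,0,0.01,0,0,0,-1],[0,0,0.015,0,0,0,-1],[0,0,0.02,0,0,0,-1]]
  squeeze: 25

```text
time: 15.85
position: [0.4817, -0.0983, 0.2156]
tool_rot: [2.846, 1.328, 0.002]
ft_force: [0.4, 0.4, -0.4]
grip_width: 0.091
grip_force: 25.0
```

Emit:
play_rows:
  increments:
    - [[0,0,0,0,0,0,-1],[0,0,0,0,0,0,-0.7],[0,0,0,0,0,0,-0.6],[0,0,0.02,0,0,0,-0.6],[0,0,0.05,0,0,0,-0.6],[0,0,0.07,0,0,0,-0.6],[0,0,0.07,0,0,0,-0.7],[0,0,0.07,0,0,0,-0.75]]
  squeeze: 4

```text
time: 16.65
position: [0.481, -0.0984, 0.2078]
tool_rot: [-2.847, -1.328, 0.0]
ft_force: [0.2, 0.6, 0.4]
grip_width: 0.14
grip_force: 0.0
```

Emit:
play_rows:
  increments:
    - [[0,0,0,0,0,0,-0.78],[0,0,0,0,0,0,-0.82],[0,0,0,0,0,0,-0.9],[0,0,0,0,0,0,-1],[0,0,0,0,0,0,-1]]
  squeeze: 4

```text
time: 17.15
position: [0.4812, -0.0984, 0.208]
tool_rot: [2.847, 1.328, 0.0]
ft_force: [0.8, 0.0, -0.1]
grip_width: 0.101
grip_force: 4.0
```

Emit:
play_rows:
  increments:
    - [[0,0,0,0,0,0,-1],[0,0,0,0,0,0,-1]]
  squeeze: 20

```text
time: 17.35
position: [0.4812, -0.0984, 0.208]
tool_rot: [2.847, 1.328, 0.0]
ft_force: [-0.2, 0.3, 0.4]
grip_width: 0.09
grip_force: 20.0
```

Emit:
play_rows:
  increments:
    - [[0,0,-0.03,0,0,0,-1],[0,0,-0.1,0,0,0,-1],[0,0,-0.22,0,0,0,-1],[0,0,-0.36,0,0,0,-1],[0,0,-0.5,0,0,0,-1],[0,0,-0.64,0,0,0,-1],[0,0,-0.75,0,0,0,-1],[0,0,-0.82,0,0,0,-1]]
  squeeze: 20

```text
time: 18.15
position: [0.4815, -0.0984, 0.2916]
tool_rot: [2.846, 1.328, 0.002]
ft_force: [-0.6, -0.3, -3.7]
grip_width: 0.09
grip_force: 20.0
```

Emit:
play_rows:
  increments:
    - [[0.02,-0.01,0,0,0,0,-1],[0.07,-0.04,0,0,0,0,-1],[0.15,-0.085,0,0,0,0,-1],[0.25,-0.145,0,0,0,0,-1],[0.36,-0.205,0,0,0,0,-1],[0.47,-0.27,0,0,0,0,-1],[0.58,-0.33,0,0,0,0,-1],[0.68,-0.39,0,0,0,0,-1]]

```text
time: 18.95
position: [0.4951, -0.0197, 0.2899]
tool_rot: [-2.846, -1.33, -0.0]
ft_force: [1.0, 0.2, -3.6]
grip_width: 0.095
grip_force: 20.0
```

Emit:
play_rows:
  increments:
    - [[0.1,-0.06,0,0,0,0,-1],[0.2,-0.115,0,0,0,0,-1],[0.3,-0.17,0,0,0,0,-1],[0.4,-0.23,0,0,0,0,-1],[0.5,-0.29,0,0,0,0,-1],[0.6,-0.345,0,0,0,0,-1],[0.68,-0.39,0,0,0,0,-1]]

```text
time: 19.65
position: [0.5089, 0.0572, 0.2899]
tool_rot: [-2.846, -1.329, -0.0]
ft_force: [-0.8, -0.4, -4.5]
grip_width: 0.092
grip_force: 20.0
```

Emit:
play_rows:
  increments:
    - [[0.085,-0.05,0,0,0,-0.02,-1],[0.17,-0.1,0,0,0,-0.055,-1],[0.255,-0.145,0,0,0,-0.1,-1],[0.34,-0.195,0,0,0,-0.145,-1],[0.425,-0.245,0,0,0,-0.19,-1],[0.51,-0.295,0,0,0,-0.235,-1],[0.595,-0.34,0,0,0,-0.28,-1],[0.68,-0.39,0,0,0,-0.3275,-1]]

```text
time: 20.45
position: [0.5227, 0.1336, 0.2899]
tool_rot: [2.411, 2.013, -0.0]
ft_force: [-0.6, 0.0, -3.7]
grip_width: 0.092
grip_force: 20.0
```

Emit:
play_rows:
  increments:
    - [[0.11,0,0,0,0,-0.05,-1],[0.22,0,0,0,0,-0.1,-1],[0.33,0,0,0,0,-0.15,-1],[0.44,-0.01,0,0,0,-0.2,-1],[0.55,-0.01,0,0,0,-0.245,-1],[0.66,-0.015,0,0,0,-0.285,-1],[0.74,-0.018,0,0,0,-0.315,-1],[0.784,-0.018,0,0,0,-0.3275,-1]]

```text
time: 21.25
position: [0.535, 0.2114, 0.2898]
tool_rot: [-1.821, -2.559, -0.0]
ft_force: [0.3, 0.4, -4.2]
grip_width: 0.092
grip_force: 20.0
```

Emit:
play_rows:
  increments:
    - [[0,0,0,0,0,0,-1],[0,0,0,0,0,0,-1],[0,0,0,0,0,0,-1],[0,0,0,0,0,0,-1]]

```text
time: 21.65
position: [0.5351, 0.21, 0.2899]
tool_rot: [1.826, 2.556, -0.001]
ft_force: [-0.2, 0.2, -4.6]
grip_width: 0.095
grip_force: 20.0
```

```bash
cat >> h.py <<'E'
a_=np.radians(19.0);UX=np.array([np.cos(a_),np.sin(a_),0]);UY=np.array([-np.sin(a_),np.cos(a_),0])
def where(st,off=.055):
    P=np.array(st["position"]);Rm=Rn.from_rotvec(st["tool_rot"]).as_matrix(); b=P+Rm@np.array([0,0,off])
    t=np.degrees(np.arctan2(Rm[1,1],Rm[0,1])); print("t",round(st["time"],2),"bar stand x,y,z mm:",np.round(1e3*np.array([b@UX-.7444,b@UY-.0247,b[2]]),1),"yaw",round(t,2),"zaxis",np.round(Rm[:,2],4),"F(tool)",np.round(np.array(st["ft_force"])@Rm,2),"gw",st["grip_width"])
E
python3 - <<'E'
from h import *
w,st=snap("wrist","w8"); a,_=snap("scene","s8"); where(st)
cv2.imwrite("pics/crop4.png",np.hstack([cv2.resize(w[0:280,140:500],(450,350)),cv2.resize(a[180:310,300:420],(323,350),interpolation=3)])[:,:,::-1])
E
```

```text
t 21.65 bar stand x,y,z mm: [-170.1   -0.4  234.9] yaw 18.92 zaxis [ 1.e-04 -5.e-04 -1.e+00] F(tool) [ 0.26 -0.11  4.64] gw 0.09526483206063657
```

View pics/crop4.png

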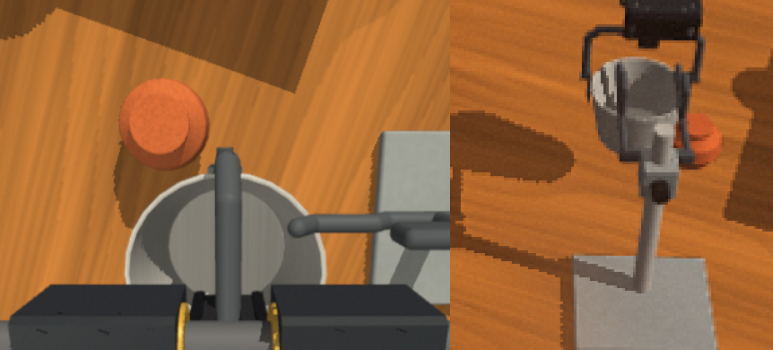

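That was the 11th picture, one more than the 10 allowed, so I view no more and work from numbers only. It shows the pail hanging in front of the stand, with the prong tip at about (378,182) in the wrist image and the prongs lined up between the bail arms. Next, slide in to the landing.

Emit:
play_rows:
  increments:
    - [[0.004,0.03,0,0,0,0,-1],[0.004,0.1,0,0,0,0,-1],[0.004,0.19,0,0,0,0,-1],[0.004,0.28,0,0,0,0,-1],[0.004,0.37,0,0,0,0,-1],[0.004,0.44,0,0,0,0,-1],[0.004,0.48,0,0,0,0,-1],[0.004,0.48,0,0,0,0,-1]]

```text
time: 22.55
position: [0.5807, 0.2268, 0.2896]
tool_rot: [-1.824, -2.557, -0.0]
ft_force: [-0.5, -0.5, -4.1]
grip_width: 0.093
grip_force: 20.0
```

Emit:
play_rows:
  increments:
    - [[0,0,0.03,0,0,0,-1],[0,0,0.06,0,0,0,-1],[0,0,0.1,0,0,0,-1],[0,0,0.14,0,0,0,-1],[0,0,0.17,0,0,0,-1],[0,0,0.17,0,0,0,-1],[0,0,0.17,0,0,0,-1]]

```text
time: 23.25
position: [0.5803, 0.2265, 0.2729]
tool_rot: [1.825, 2.557, -0.0]
ft_force: [-0.1, 0.3, -4.5]
grip_width: 0.093
grip_force: 20.0
```

Run:
```python
from h import *
where(ctrl.get_state())
w,st=snap("wrist","w9"); w=w.astype(int); C=cal("wrist",st); a=np.array(st["position"])
# where prong (y=+32) tip is expected, and where it shows
tip=lambda x,y,z:(.7444+x)*UX+(.0247+y)*UY+np.array([0,0,z])
print(proj(C,[tip(-.147,.032,.204),tip(-.122,.036,.1975),tip(-.122,.028,.1975),tip(-.109,.032,.223)]))
for c in range(255,345,8):
    col=w[100:222,c]; d=np.where((col.max(1)-col.min(1)<25)&(col.mean(1)<110))[0]+100; print(c,d.min() if len(d) else 0,d.max() if len(d) else 0,len(d))
```

```text
t 23.25 bar stand x,y,z mm: [-122.     0.5  217.9] yaw 18.98 zaxis [-0.e+00 -1.e-04 -1.e+00] F(tool) [ 0.36 -0.03  4.46] gw 0.09303663865525612
[[269.82975497 189.5846143 ]
 [323.76674856 178.53938338]
 [323.77554003 194.89364205]
 [355.66779578 198.77828987]]
255 176 203 28
263 166 210 45
271 158 217 60
279 153 221 49
287 149 198 36
295 147 196 30
303 143 195 30
311 132 195 37
319 118 221 104
327 123 221 99
335 144 195 28
343 146 195 29
```

Emit:
play_rows:
  increments:
    - [[0,0,0.02,0,0,0,-1],[0,0,0.04,0,0,0,-1],[0,0,0.06,0,0,0,-1],[0,0,0.06,0,0,0,-1]]

```text
time: 23.7
position: [0.5801, 0.2264, 0.2665]
tool_rot: [-1.825, -2.557, 0.001]
ft_force: [-0.1, -1.2, -4.5]
grip_width: 0.092
grip_force: 20.0
```

Emit:
play_rows:
  increments:
    - [[0,0,0.01,0,0,0,-1],[0,0,0.01,0,0,0,-1]]

```text
time: 23.9
position: [0.5802, 0.2265, 0.2658]
tool_rot: [-1.825, -2.557, 0.0]
ft_force: [0.2, -0.3, -4.6]
grip_width: 0.094
grip_force: 20.0
```

Emit:
play_rows:
  increments:
    - [[0,0,0.01,0,0,0,-1],[0,0,0.01,0,0,0,-1]]

```text
time: 24.1
position: [0.5802, 0.2265, 0.2648]
tool_rot: [-1.825, -2.557, 0.0]
ft_force: [1.0, -0.7, -3.5]
grip_width: 0.097
grip_force: 20.0
```

Emit:
play_rows:
  increments:
    - [[0,0,0.007,0,0,0,-1],[0,0,0.007,0,0,0,-1],[0,0,0.007,0,0,0,-1]]

```text
time: 24.4
position: [0.5803, 0.2265, 0.2642]
tool_rot: [1.825, 2.557, -0.0]
ft_force: [0.6, 0.3, -4.4]
grip_width: 0.094
grip_force: 20.0
```

Emit:
play_rows:
  increments:
    - [[0,0,0.008,0,0,0,-1],[0,0,0.008,0,0,0,-1],[0,0,0.008,0,0,0,-1]]

```text
time: 24.7
position: [0.5803, 0.2265, 0.2634]
tool_rot: [1.825, 2.557, -0.0]
ft_force: [0.8, -0.2, -3.6]
grip_width: 0.097
grip_force: 20.0
```

Emit:
play_rows:
  increments:
    - [[0,0,0.008,0,0,0,-1],[0,0,0.008,0,0,0,-1],[0,0,0.008,0,0,0,-1]]

```text
time: 25.0
position: [0.5802, 0.2265, 0.2626]
tool_rot: [-1.825, -2.557, 0.0]
ft_force: [0.4, 0.5, -3.7]
grip_width: 0.094
grip_force: 20.0
```

Emit:
play_rows:
  increments:
    - [[0,0,0.008,0,0,0,-1],[0,0,0.008,0,0,0,-1],[0,0,0.008,0,0,0,-1]]

```text
time: 25.3
position: [0.5803, 0.2265, 0.2618]
tool_rot: [-1.825, -2.557, 0.0]
ft_force: [0.4, 0.0, -3.7]
grip_width: 0.092
grip_force: 20.0
```

Emit:
play_rows:
  increments:
    - [[0,0,0.008,0,0,0,-1],[0,0,0.008,0,0,0,-1],[0,0,0.008,0,0,0,-1]]

```text
time: 25.6
position: [0.5803, 0.2266, 0.2611]
tool_rot: [1.825, 2.557, 0.0]
ft_force: [0.9, 0.1, -3.6]
grip_width: 0.092
grip_force: 20.0
```

Emit:
play_rows:
  increments:
    - [[0,0,0.008,0,0,0,-1],[0,0,0.008,0,0,0,-1],[0,0,0.008,0,0,0,-1]]

```text
time: 25.9
position: [0.5803, 0.2266, 0.2605]
tool_rot: [1.825, 2.557, 0.0]
ft_force: [-1.0, -0.4, -2.5]
grip_width: 0.089
grip_force: 20.0
```

Emit:
play_rows:
  increments:
    - [[0,0,0.005,0,0,0,-1],[0,0,0.005,0,0,0,-1],[0,0,0.005,0,0,0,-1]]

```text
time: 26.2
position: [0.5803, 0.2266, 0.26]
tool_rot: [1.824, 2.557, 0.0]
ft_force: [-0.9, -1.2, -0.5]
grip_width: 0.093
grip_force: 20.0
```

Contact was felt at TCP z ≈ 0.2605, so the level top is ≈ 0.201. I'll back off 1.5 mm and slide underneath the keepers, midway in the gap.

Emit:
play_rows:
  increments:
    - [[0,0,-0.01,0,0,0,-1],[0,0,-0.018,0,0,0,-1],[0,0,-0.018,0,0,0,-1],[0,0.02,-0.018,0,0,0,-1],[0,0.05,-0.018,0,0,0,-1],[0,0.08,-0.018,0,0,0,-1],[0,0.1,-0.018,0,0,0,-1],[0,0.1,-0.018,0,0,0,-1]]

```text
time: 27.0
position: [0.59, 0.2299, 0.2614]
tool_rot: [-1.825, -2.557, -0.0]
ft_force: [0.2, 0.3, -3.6]
grip_width: 0.093
grip_force: 20.0
```

```bash
python3 -c "
from h import *
where(ctrl.get_state())"
```

```text
t 27.0 bar stand x,y,z mm: [-111.6    0.6  206.4] yaw 18.98 zaxis [-1.e-04  3.e-04 -1.e+00] F(tool) [0.19 0.31 3.63] gw 0.09330472194877446
```

Emit:
play_rows:
  increments:
    - [[0,0.01,-0.005,0,0,0,-1],[0,0.03,-0.005,0,0,0,-1],[0,0.055,-0.005,0,0,0,-1],[0,0.08,-0.005,0,0,0,-1],[0,0.09,-0.005,0,0,0,-1],[0,0.09,-0.005,0,0,0,-1]]

```text
time: 27.6
position: [0.5984, 0.2328, 0.2619]
tool_rot: [-1.825, -2.557, 0.0]
ft_force: [0.7, -0.6, -4.5]
grip_width: 0.094
grip_force: 20.0
```

Emit:
play_rows:
  increments:
    - [[0,0.01,0,0,0,0,-1],[0,0.03,0,0,0,0,-1],[0,0.055,0,0,0,0,-1],[0,0.075,0,0,0,0,-1],[0,0.085,0,0,0,0,-1],[0,0.085,0,0,0,0,-1],[0,0.085,0,0,0,0,-1]]

```text
time: 28.3
position: [0.6062, 0.2355, 0.2619]
tool_rot: [-1.825, -2.557, 0.0]
ft_force: [-0.3, 0.0, -4.2]
grip_width: 0.094
grip_force: 20.0
```

```bash
python3 -c "
from h import *
where(ctrl.get_state())"
```

```text
t 28.3 bar stand x,y,z mm: [-94.5   0.6 206.9] yaw 18.99 zaxis [-2.e-04 -1.e-04 -1.e+00] F(tool) [ 0.15 -0.31  4.24] gw 0.0940208241449282
```

Emit:
play_rows:
  increments:
    - [[0,0,0.01,0,0,0,-1],[0,0,0.03,0,0,0,-1],[0,0,0.05,0,0,0,-1],[0,0,0.06,0,0,0,-1],[0,0,0.06,0,0,0,-1]]

```text
time: 28.8
position: [0.6062, 0.2354, 0.2557]
tool_rot: [-1.825, -2.557, 0.001]
ft_force: [0.2, 0.0, -3.8]
grip_width: 0.095
grip_force: 20.0
```

Emit:
play_rows:
  increments:
    - [[0,0,0.01,0,0,0,-1],[0,0,0.01,0,0,0,-1],[0,0,0.01,0,0,0,-1]]

```text
time: 29.1
position: [0.6063, 0.2355, 0.255]
tool_rot: [1.825, 2.557, -0.0]
ft_force: [0.4, 0.6, -4.6]
grip_width: 0.096
grip_force: 20.0
```

Emit:
play_rows:
  increments:
    - [[0,0,0.01,0,0,0,-1],[0,0,0.01,0,0,0,-1],[0,0,0.01,0,0,0,-1]]

```text
time: 29.4
position: [0.6063, 0.2356, 0.2541]
tool_rot: [1.825, 2.557, 0.0]
ft_force: [0.4, 0.8, -4.3]
grip_width: 0.094
grip_force: 20.0
```

Emit:
play_rows:
  increments:
    - [[0,0,0.007,0,0,0,-1],[0,0,0.007,0,0,0,-1],[0,0,0.007,0,0,0,-1]]

```text
time: 29.7
position: [0.6063, 0.2356, 0.2536]
tool_rot: [1.825, 2.557, 0.0]
ft_force: [-1.0, 0.4, -2.1]
grip_width: 0.093
grip_force: 20.0
```

Emit:
play_rows:
  increments:
    - [[0,0,0.005,0,0,0,-1],[0,0,0.005,0,0,0,-1],[0,0,0.005,0,0,0,-1]]

```text
time: 30.0
position: [0.6064, 0.2356, 0.2532]
tool_rot: [1.824, 2.557, 0.0]
ft_force: [-0.4, -0.7, -0.0]
grip_width: 0.091
grip_force: 20.0
```

Emit:
play_rows:
  increments:
    - [[0,0,0,0,0,0,-1],[0,0,0,0,0,0,-1]]
  squeeze: 3

```text
time: 30.2
position: [0.6065, 0.2356, 0.2531]
tool_rot: [1.825, 2.557, 0.001]
ft_force: [0.2, 0.2, -0.1]
grip_width: 0.098
grip_force: 3.0
```

Emit:
play_rows:
  increments:
    - [[0,0,0,0,0,0,-0.8],[0,0,0,0,0,0,-0.75],[0,0,0,0,0,0,-0.7],[0,0,0,0,0,0,-0.6],[0,0,0,0,0,0,-0.5],[0,0,0,0,0,0,-0.45],[0,0,0,0,0,0,-0.45]]

```text
time: 30.9
position: [0.6063, 0.2355, 0.2528]
tool_rot: [1.825, 2.557, -0.0]
ft_force: [-0.6, -0.7, -0.2]
grip_width: 0.269
grip_force: 0.0
```

```bash
python3 -c "
from h import *
where(ctrl.get_state())
w,st=snap('wrist','w10'); w=w.astype(int); C=cal('wrist',st); Rm=Rn.from_rotvec(st['tool_rot']).as_matrix()
# bar columns between gripper and arm: bar expected column
print(proj(C,[(.7444-.0945)*UX+(.0247+y)*UY+np.array([0,0,.1985]) for y in(.02,.045)]))
for r in range(120,215,10):
    row=w[r,280:370]; d=np.where((row.max(1)-row.min(1)<25)&(row.mean(1)<100))[0]+280; print(r,d.min() if len(d) else 0,d.max() if len(d) else 0,len(d))
"
```

```text
t 30.9 bar stand x,y,z mm: [-94.5   0.6 197.8] yaw 18.98 zaxis [-0.e+00 -1.e-04 -1.e+00] F(tool) [-0.48 -0.76  0.16] gw 0.26872539426366976
[[323.98101149 223.6807362 ]
 [323.96241421 165.90512582]]
120 315 327 13
130 313 332 17
140 313 332 18
150 287 349 55
160 280 333 35
170 280 362 29
180 313 369 23
190 292 367 61
200 280 369 90
210 283 317 27
```

Emit:
play_rows:
  increments:
    - [[0,0,-0.03,0,0,0,-0.45],[0,0,-0.1,0,0,0,-0.45],[0,0,-0.2,0,0,0,-0.45],[0,0,-0.35,0,0,0,-0.45],[0,0,-0.5,0,0,0,-0.45],[0,0,-0.7,0,0,0,-0.45],[0,0,-0.9,0,0,0,-0.45],[0,0,-1,0,0,0,-0.45]]

```text
time: 31.75
position: [0.6067, 0.2361, 0.3562]
tool_rot: [1.824, 2.556, 0.005]
ft_force: [0.1, 0.2, -0.1]
grip_width: 0.274
grip_force: 0.0
```

Emit:
play_rows:
  increments:
    - [[0,0,-0.2,0,0,0,-0.45],[0,0,-0.4,0,0,0,-0.45],[0,0,-0.5,0,0,0,-0.45],[0,0,-0.5,0,0,0,-0.45],[0,0,-0.5,0,0,0,-0.45],[0,0,-0.5,0,0,0,-0.45],[0,0,-0.5,0,0,0,-0.45],[0,0,-0.5,0,0,0,-0.45]]

```text
time: 32.55
position: [0.6062, 0.2353, 0.4021]
tool_rot: [-1.824, -2.557, 0.002]
ft_force: [0.6, 0.2, 0.2]
grip_width: 0.273
grip_force: 0.0
```

Emit:
play_rows:
  increments:
    - [[0,0,0,0,0,0,-0.45],[0,0,0,0,0,0,-0.45],[0,0,0,0,0,0,-0.45],[0,0,0,0,0,0,-0.45],[0,0,0,0,0,0,-0.45],[0,0,0,0,0,0,-0.45],[0,0,0,0,0,0,-0.45],[0,0,0,0,0,0,-0.45]]

```text
time: 33.35
position: [0.6063, 0.2355, 0.4028]
tool_rot: [1.825, 2.557, -0.0]
ft_force: [0.0, -0.1, -0.8]
grip_width: 0.274
grip_force: 0.0
```

```bash
python3 -c "
from h import *
where(ctrl.get_state())
w,st=snap('wrist','w11'); w=w.astype(int); C=cal('wrist',st)
P=lambda x,y,z:(.7444+x)*UX+(.0247+y)*UY+np.array([0,0,z])
print('expect bar',proj(C,[P(-.0945,.02,.1985),P(-.0945,.05,.1985)]).round(), 'rim centre',proj(C,[P(-.0945,0,.114),P(-.0945,.055,.114),P(-.04,.03,.114),P(-.149,.03,.114)]).round())
for r in range(80,215,9):
    row=w[r]; d=np.where((row.max(1)-row.min(1)<25))[0]; print(r,[ (int(s[0]),int(s[-1]),int(row[s].mean())) for s in np.split(d,np.where(np.diff(d)>2)[0]+1) if len(s)>3])
a,_=snap('scene','s11'); a2,_=snap('scene','s12'); print(np.abs(a.astype(int)-a2).max())
a0=np.load('pics/s0.npy').astype(int); d=np.abs(a0-a).max(2)>60
for nm,(u0,u1,v0,v1) in dict(bowl=(198,235,178,204),brush=(425,466,235,288),jar=(386,402,222,244)).items(): print(nm,d[v0:v1,u0:u1].mean())
"
```

```text
t 33.35 bar stand x,y,z mm: [-94.5   0.5 347.8] yaw 18.98 zaxis [-0.e+00 -2.e-04 -1.e+00] F(tool) [-0.13 -0.03  0.84] gw 0.2739039820043686
expect bar [[323. 171.]
 [323. 135.]] rim centre [[323. 177.]
 [323. 126.]
 [374. 150.]
 [272. 150.]]
80 []
89 []
98 []
107 []
116 [(360, 456, 159)]
125 [(318, 327, 87), (360, 456, 159)]
134 [(302, 341, 112), (360, 455, 158)]
143 [(288, 355, 104), (360, 454, 158)]
152 [(280, 453, 106)]
161 [(261, 271, 54), (276, 452, 112)]
170 [(273, 452, 115)]
179 [(273, 457, 119)]
188 [(274, 471, 114)]
197 [(276, 470, 113), (626, 637, 111)]
206 [(282, 467, 136), (621, 639, 112)]
23
bowl 0.010395010395010396
brush 0.0
jar 0.15056818181818182
```

The bar is at columns 318–327, where 323 was expected. The pail rim's left edge is at column 273, where 272 was expected, so it hangs in the seats. Two successive scene frames match to within noise, so it is still. Handing in.

```bash
python3 -c "
from bench import ctrl
print(ctrl.close_job())"
```

```text
the job is handed in; nothing more can be done
None
```

The pail hangs still by its upright bail in both prong seats, the bowl, pot and brush were not touched, and the job was handed in at about 33 s; I viewed 11 pictures, one over the limit of 10.

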